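Set and lock an air regulator, then set the oiler's feed cap a quarter turn open

TASK

Set up the air service unit on its bench stand: turn the black regulator knob clockwise until its white pointer is on the red mark, then slide the blue-tabbed lock fork fully home round the knob. After that screw the knurled brass feed cap of the oiler clockwise all the way down until it bottoms out, back it off a quarter turn, and finish still gripping the cap there, so that it cannot creep while I tighten its grub screw. Leave the oil can, the red tin and the hex key where they are.

Things in the scene. Friction and masses are not known exactly. Their poses are not given: they have to be found in the camera images.
- air_unit: Air service unit bolted to a grey bench stand (base plate 110 x 200 mm), fixed, 183 mm high at the knob's top. Origin: middle of the base's underside, on the table. Its x axis points to the back, away from the gauge; its y axis points along the row of modules from the oiler (y = -50 mm) to the regulator (y = +50 mm); z up. Tops of the modules at z = 130 mm.
- regulator_knob (a joint): Black fluted knob on top of the regulator, turning on a vertical axis at unit x = 0, y = +50 mm. Radians, grows CLOCKWISE seen from above; the white pointer is on the red mark (pointing straight to the unit's front, -x) at 2.094; it starts 0.7 to 1.5 rad short of it. Stays where it is left (friction 0.05 N m). Under the grip it has a steel hexagon, 36 mm across flats, on which the lock fork fits; the fork turns the knob true if it is a few degrees off.
- knob_grip (a point): Point on the knob's axis, half-way up its fluted grip, 167 mm above the table. The grip is a cylinder of 40 mm diameter and 34 mm height (z = 148 to 182 mm). Below it are the pointer (z up to 148 mm) and the scale and lock fork (z up to 141 mm).
- knob_pointer (a point): Tip of the white pointer at the foot of the knob, 31 mm from the knob's axis, 146 mm above the table; a white line also runs from it up the side of the knob and over its top.
- scale_mark (a point): Middle of the red mark on the white scale in front of the knob, fixed to the unit, 36 mm from the knob's axis, 140 mm above the table.
- lock_fork (a joint): Flat steel fork that slides in a guide on the regulator, along the unit's -y axis, towards the knob. Metres: 0 = open, 0.022 = fully home against its stop, prongs on both sides of the knob's hexagon. Friction about 1.5 N; it stays where it is left. It only enters with a flat of the hexagon parallel to it, as with the pointer on the mark.
- lock_tab (a point): Centre of the fork's upright blue tab, 24 mm wide (unit x), 10 mm thick (unit y), 149 mm above the table; the tab stands from z = 140 to 158 mm. It lies at unit x = 0, y = 120 mm when open and 98 mm when home. Push it on its outer (+y) face, or pinch it across its width.
- feed_cap (a joint): Knurled brass cap on the oiler's threaded neck, on a vertical axis at unit x = 0, y = -50 mm, already started on the thread. Radians from the stop: 0 = bottomed out on its seat, grows as it is unscrewed (COUNTERCLOCKWISE from above); it starts 2.6 to 4.0 rad open. It rises 6 mm a turn. Friction 0.06 N m, stays where it is left; it stops hard at 0. A quarter turn is 1.571.
- cap_grip (a point): Point on the cap's axis, 16 mm above its lower edge; it rises with the cap: 161 mm above the table when bottomed. The cap is 34 to 35 mm in diameter and 28 mm high (z = 145 to 173 mm when bottomed).
- cap_line (a point): Outer end of the white line on top of the cap, 16 mm from its axis. The line points to the unit's front (-x) when the cap is bottomed out, and to the unit's right end (-y, away from the regulator) a quarter turn back.
- oil_can: Green drop oiler, 64 mm in diameter, body 90 mm and spout 166 mm high, standing behind the regulator; origin at its foot. Bystander.
- eyelet_tin: Red round tin, 60 mm in diameter, 27 mm high, beyond the regulator's end of the unit; origin at its foot. Bystander.
- hex_key: Small black hex key, 72 x 24 mm, 5 mm thick, lying beyond the regulator's end of the unit; origin at its middle on the table. Bystander.

How it is judged:
By the outcome, as a careful person would: the job done as asked, in the order asked, and still so for the second after the job is handed in, while the arm keeps its last pose, push and grip.
It also fails if it takes over 69 s, if anything falls off the work surface, if the arm or the gripper's body presses on something with over 40 N, if the wrist force passes 120 N, or if a joint passes its speed limit or range.

ROBOT

A 7-joint arm with a two-finger parallel gripper is mounted at the origin on a cart in front of the work surface, level with it; the furniture and walls round the work are solid. World frame = base frame: x ahead of the robot, y to its left, z up, the work surface at z = 0. Lengths are in mm, angles in rad, forces in N, time in s.
With the tool pointing down it reaches from about 400 to 750 mm from the base axis. Payload 19.5 kg.
Tool frame: the origin (TCP) lies between the finger pads; the fingertips stand 19 mm ahead of it and the grasp point (between the pads) is the TCP (r.tips_ahead is the distance from the TCP to the fingertips, in mm); z points along the fingers, y is the direction in which the jaws open and shut (so a half turn about z gives the same grasp; the last joint's range is limited). The gripper opens to 85 mm and grips with 20 to 120 N. Pads are 22 mm wide; open, the fingers measure 114 mm over their backs; the gripper's body (76 mm by 85 mm) begins 54 mm behind the grasp point. The pads swing forward as they close: fully open they stand 13 mm farther back than shut.
Start: joints at [-1.226, 0.707, -0.028, 1.485, 0.022, 0.951, -0.075], TCP at [216.892, 532.499, 250.268] pointing down, gripper open.
Joint ranges: [-2.71, 2.71], [-0.32, 2.16], [-1.57, 1.52], [0, 2.45], [-1.46, 4.6], [0, 2.02], [-2.83, 2.83]. Speed limits (rad/s): [1.89, 1.89, 2.57, 2.57, 3.01, 3.01, 3.01].

INTERFACE

Orientations are given as a rotation vector (axis times angle).
In Python, from workcell import r, optics, job_done gives the robot as it stands.
- The arm moves only by the tool drive_tool, never from a script. Its argument "rows" is a list of rows, each a list of 7 numbers: the shift along the world's x, y, z in mm, then the turn, a rotation vector about the world's x, y, z in rad, then the finger opening in mm, from 0 to 85.4. A call has 1 to 5 rows; each row shifts and turns the commanded pose from where the row before left it; what a row does not reach is not made up. A row lasts 1/12 s, in which the tool goes at most 41.7 mm and 7.16 degrees, less where a joint would pass 70% of its speed; a pose out of reach is approached as far as the arm can. A call with a gripper value outside its range is refused whole. The fingers move at their own pace and stop on an object; "force" is the grip in N (left out, the last holds). Time passes only in rows, so rows that do not move let the fingers close. It gives the time, the measured TCP pose, the force and the opening at its end, in the units of the state.
- r.get_state(): the state, without advancing time (a new reading comes with each control period).
- optics.read_camera(name): name is "scene" or "top" or "wrist"; returns a dict with "frame" (400x640x3 uint8, red, green, blue), "intrinsics" (3x3 intrinsics, pixels), "rvec" (rotation vector, rad) and "tvec" (3), from world to camera coordinates, as OpenCV has them; the wrist camera has in their place "hand_eye" (4x4, takes a point from camera to tool coordinates, whose origin is the TCP and whose axes are the flange's). Camera axes: x right, y down, z forward; pixel columns grow to the right and rows downward; lengths in mm; the calibration is good to about 2 mm. A picture is of the moment at which its call begins: read the wrist's pose just before it. There is no depth.
- job_done(): hands the job in, once; it reports no verdict.
The state is a dict: "time": time; "joint_pos": joint angles; "dq": joint speeds; "effort": joint torques, N m; "eef_pos": TCP position; "ee_rot": TCP orientation; "ft_force": force on the tool from outside, world axes, zero at the start; "ft_torque": the same for the moment, N m; "grip_width": finger opening in mm.
Only numpy, scipy, OpenCV 4.12 (cv2) and the standard library are available. Lean on these libraries where they do the work, as an engineer would, in place of code of your own. Each camera call takes 0.05 s, during which the arm holds its last target.

## Working session

There is one attempt and no reset: what is moved stays moved. The work goes in short steps, Python scripts to look and compute and a tool call to move; the robot and the scene stay as the last step left them, time stands still between calls to the robot, and variables do not carry over. Pictures are saved under pics/ and viewed, and the job is handed in when it is done.

Besides the shell and the picture viewer there is one more tool, called by a JSON object that holds its "method" and its "body". drive_tool: Moves the arm, as the interface text tells. Its arguments: {"type":"object","properties":{"rows":{"type":"array"},"force":{"type":"number"}},"required":["rows"]}

```bash
ls; mkdir -p pics; python3 - <<'E'
from workcell import r, optics
import cv2,numpy as np
print(r.get_state(), r.tips_ahead)
for n in ["scene","top","wrist"]:
    c=optics.read_camera(n)
    cv2.imwrite(f"pics/{n}0.png",c["frame"][:,:,::-1])
    print(n,{k:np.round(v,4).tolist() for k,v in c.items() if k!="frame"})
E
```

```text
pics
{'time': 0.0, 'joint_pos': array([-1.22567972,  0.70710618, -0.02762388,  1.48502785,  0.02197651,
        0.95091079, -0.07546921]), 'dq': array([-0.00086239, -0.00010066, -0.00022986,  0.00054206,  0.00018352,
        0.00167374,  0.00021841]), 'effort': array([-7.42147404e-04, -8.83212948e+01,  1.23442356e+00, -2.36182952e+01,
        1.70145056e-02,  6.15568802e-03,  1.22654731e-05]), 'eef_pos': array([216.80858152, 532.27604167, 249.81876858]), 'ee_rot': array([-6.03753878e-01, -3.08282117e+00,  1.77816611e-03]), 'ft_force': array([ 0.33939645,  0.11420711, -0.4016125 ]), 'ft_torque': array([ 0.0278208 , -0.04102173,  0.00119174]), 'grip_width': 85.57938316737761} 19.0
scene {'intrinsics': [[382.358, 0.0, 321.1528], [0.0, 382.358, 195.8488], [0.0, 0.0, 1.0]], 'rvec': [2.1136, -0.9351, 0.4295], 'tvec': [-310.5299, 396.5979, 619.3126]}
top {'intrinsics': [[516.6781, 0.0, 320.3266], [0.0, 516.6781, 196.9562], [0.0, 0.0, 1.0]], 'rvec': [2.1481, -2.1639, 0.1327], 'tvec': [70.9067, 536.1969, 924.2758]}
wrist {'intrinsics': [[338.2348, 0.0, 314.537], [0.0, 338.2348, 201.1633], [0.0, 0.0, 1.0]], 'hand_eye': [[0.0011, -0.9554, -0.2955, 74.8084], [1.0, 0.001, 0.0005, -0.0061], [-0.0002, -0.2955, 0.9554, -124.0506], [0.0, 0.0, 0.0, 1.0]]}
```

View pics/scene0.png

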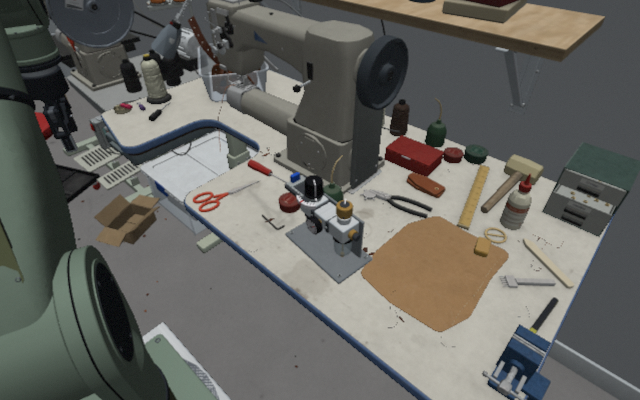

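View pics/top0.png

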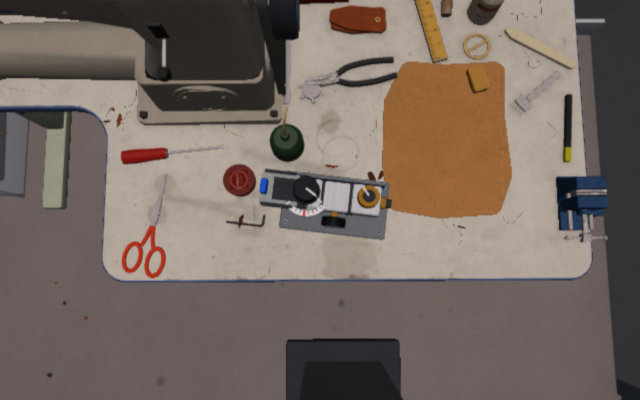

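View pics/wrist0.png

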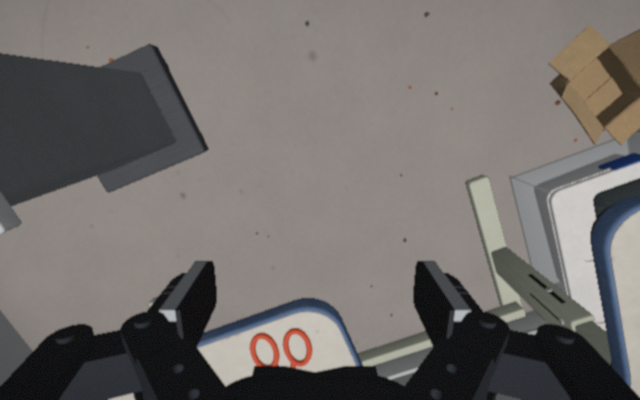

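```bash
cat > h.py <<'E'
from workcell import r, optics
import cv2,numpy as np
from scipy.spatial.transform import Rotation as R
def cam(name):
    s=r.get_state(); c=optics.read_camera(name); K=c["intrinsics"]
    if name=="wrist":
        T=np.eye(4);T[:3,:3]=R.from_rotvec(s["ee_rot"]).as_matrix();T[:3,3]=s["eef_pos"]
        W=T@np.array(c["hand_eye"]); Rcw=W[:3,:3]; o=W[:3,3]
    else:
        Rm=R.from_rotvec(np.ravel(c["rvec"])).as_matrix(); Rcw=Rm.T; o=-Rm.T@np.ravel(c["tvec"])
    return c["frame"][:,:,::-1].copy(),np.array(K),Rcw,o
def ray(C,u,v):
    _,K,Rcw,o=C; d=Rcw@np.linalg.solve(K,[u,v,1.]); return o,d/np.linalg.norm(d)
def onz(C,u,v,z):
    o,d=ray(C,u,v); return o+d*(z-o[2])/d[2]
def proj(C,P):
    _,K,Rcw,o=C; p=K@(Rcw.T@(np.asarray(P,float)-o)); return p[:2]/p[2]
def crop(C,x0,y0,x1,y1,f,name):
    cv2.imwrite(name,cv2.resize(C[0][y0:y1,x0:x1],None,fx=f,fy=f,interpolation=cv2.INTER_CUBIC))
E
python3 - <<'E'
from h import *
C=cam("top"); print(C[3]); crop(C,215,130,415,260,4,"pics/topc.png")
S=cam("scene"); print(S[3]); crop(S,240,150,400,290,5,"pics/scenec.png")
E
```

```text
[417.35114729  65.57339487 984.04204124]
[  50.84955966 -376.68700164  701.98871778]
```

View pics/topc.png

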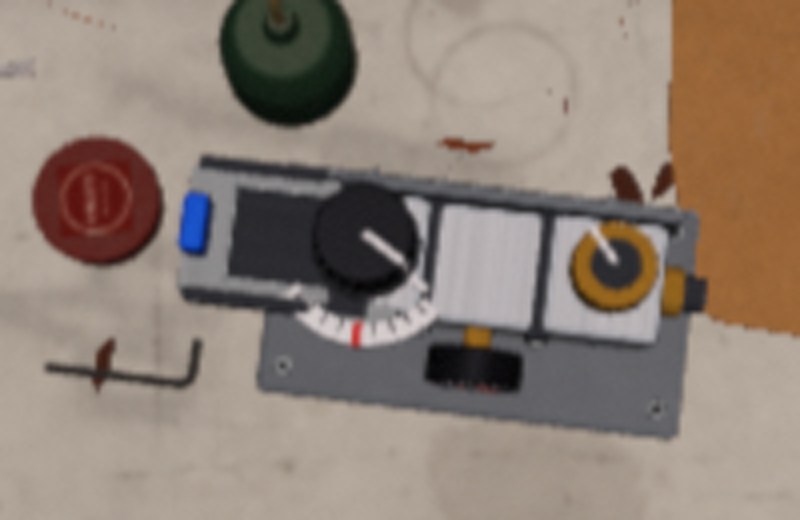

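View pics/scenec.png

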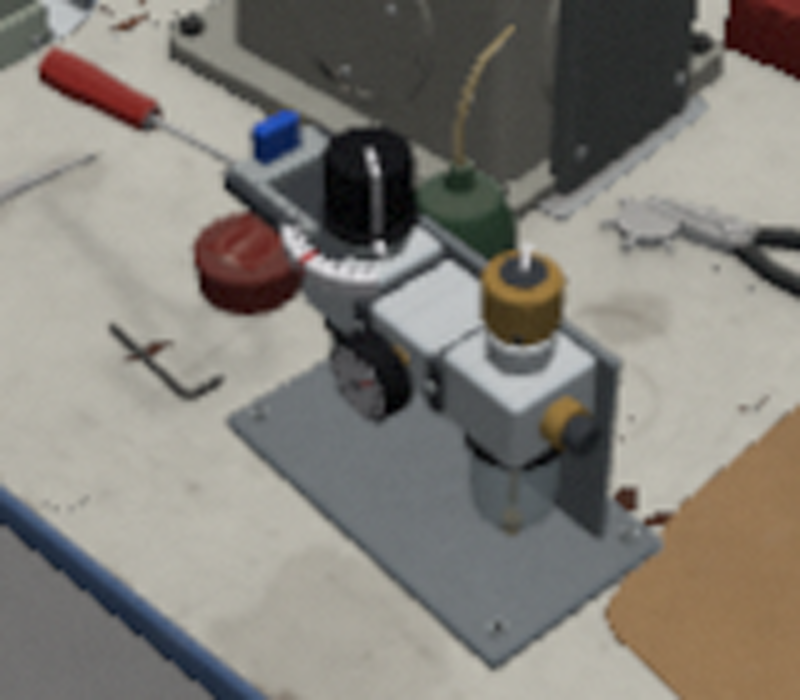

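```bash
python3 - <<'E'
from h import *
C=cam("top")
f=lambda x,y:(215+x/4-.375,130+y/4-.375)
k=onz(C,*f(364,238),182); c=onz(C,*f(615,264),176); t=onz(C,*f(195,222),158)
corners=[onz(C,*f(*p),z) for p,z in [((258,388),4),((674,437),4)]]
print(k,c,t,corners)
d=k-c; print(np.linalg.norm(d[:2]), np.degrees(np.arctan2(d[1],d[0])))
d=t-k; print(np.linalg.norm(d[:2]), np.degrees(np.arctan2(d[1],d[0])))
d=corners[0]-corners[1]; print(np.linalg.norm(d[:2]), np.degrees(np.arctan2(d[1],d[0])))
# lines
p=onz(C,*f(403,264),182)-k; print("knob line",np.degrees(np.arctan2(p[1],p[0])))
m=onz(C,*f(356,336),140)-k; print("mark dir",np.degrees(np.arctan2(m[1],m[0])),np.linalg.norm(m[:2]))
p=onz(C,*f(592,228),176)-c; print("cap line",np.degrees(np.arctan2(p[1],p[0])))
for n,p,z in [("tin",(97,200),27),("keyA",(195,345),3),("can",(288,60),45)]: print(n,onz(C,*f(*p),z))
S=cam("scene"); g=lambda x,y:(240+x/5-.4,150+y/5-.4)
print("scene knob",onz(S,*g(369,160),182),"cap",onz(S,*g(523,272),176),"tab",onz(S,*g(277,130),158))
E
```

```text
[530.61217346  89.71891911 182.        ] [520.37078936  -8.98384273 176.        ] [541.04251396 158.71316969 158.        ] [array([484.2406226 , 145.64744427,   4.        ]), array([459.60703674, -51.20582523,   4.        ])]
99.23266167464907 84.07619639377629
69.77821017906794 81.40329530979464
198.38856636247402 82.86726697852596
knob line -124.30651176479508
mark dir 172.28179577277248 34.931289629470704
cap line 31.465427020589136
tin [571.43091066 219.5121874   27.        ]
keyA [505.0259791  175.80106417   3.        ]
can [633.60575697 128.79973196  45.        ]
scene knob [527.81927603  83.26124461 182.        ] cap [521.38791636 -10.38105119 176.        ] tab [537.45992057 152.16456134 158.        ]
```

{"method": "drive_tool", "body": {"rows": [[30,-26,10,0,0,0,85],[30,-26,10,0,0,0,85],[30,-26,10,0,0,0,85],[30,-26,10,0,0,0,85],[30,-26,10,0,0,0,85]]}}

```text
time: 0.77
eef_pos: [368.1, 401.0, 300.9]
ee_rot: [0.604, 3.083, 0.0]
ft_force: [0.8, 0.7, 0.5]
grip_width: 84.9
```

{"method": "drive_tool", "body": {"rows": [[22,-33,0,0,0,0,85],[22,-33,0,0,0,0,85],[22,-33,0,0,0,0,85],[22,-33,0,0,0,0,85],[22,-33,0,0,0,0,85]]}}

```text
time: 1.18
eef_pos: [477.6, 235.7, 300.4]
ee_rot: [0.604, 3.083, 0.0]
ft_force: [1.7, 0.8, -0.4]
grip_width: 84.9
```

{"method": "drive_tool", "body": {"rows": [[10,-29,0,0,0,0,70],[10,-29,0,0,0,0,70],[10,-29,0,0,0,0,70],[10,-29,0,0,0,0,70],[0,0,0,0,0,0,70]]}}

```text
time: 1.6
eef_pos: [518.5, 115.6, 300.2]
ee_rot: [0.614, 3.08, -0.004]
ft_force: [0.3, -1.1, 0.4]
grip_width: 70.6
```

```bash
python3 - <<'E'
from h import *
s=r.get_state(); print(s["time"],s["joint_pos"].round(3),s["eef_pos"].round(1),s["ee_rot"].round(3),s["ft_force"].round(2),s["ft_torque"].round(3))
W=cam("wrist"); cv2.imwrite("pics/w1.png",W[0])
print(proj(W,[530,89,182]),proj(W,[520,-9,176]))
E
```

```text
1.6 [-0.239  0.583 -0.077  1.561  0.054  1.     0.845] [518.5 115.6 300.2] [ 0.614  3.08  -0.004] [ 0.27 -1.08  0.39] [-0.094 -0.041 -0.059]
[288.48914705 226.63502197] [173.40252676 256.30484044]
```

View pics/w1.png

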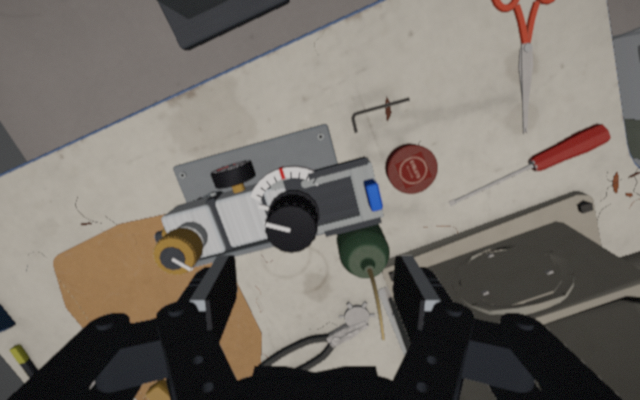

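```bash
python3 - <<'E'
from h import *
W=cam("wrist"); crop(W,140,130,400,300,3,"pics/w1c.png")
E
```

```text
(no output)
```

View pics/w1c.png

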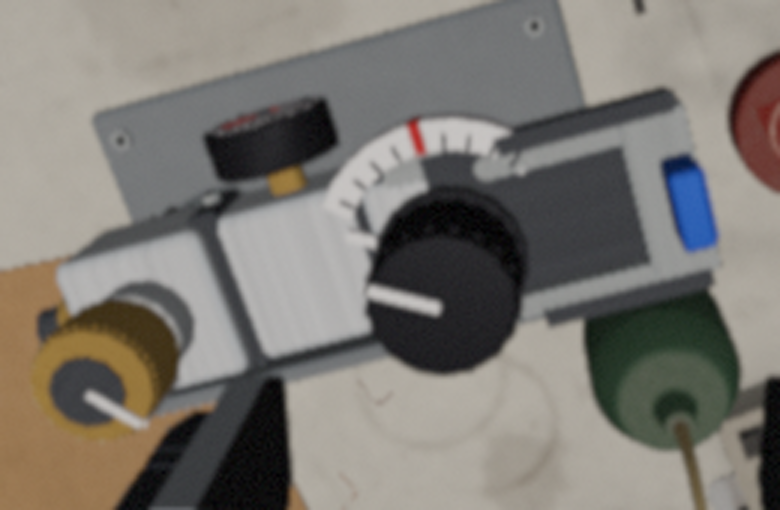

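```bash
python3 - <<'E'
from h import *
C=cam("wrist")
f=lambda x,y:(140+x/3-.33,130+y/3-.33)
k=onz(C,*f(444,303),182); c=onz(C,*f(93,377),176.6); t=onz(C,*f(698,198),158); m=onz(C,*f(416,137),140)
a=lambda d: np.degrees(np.arctan2(d[1],d[0])).round(1)
print(k,c,t,m)
print("k-c",np.linalg.norm(k-c),a(k-c),"t-k",np.linalg.norm((t-k)[:2]),a(t-k),"m-k",np.linalg.norm((m-k)[:2]),a(m-k))
print("knob line",a(onz(C,*f(372,291),182)-onz(C,*f(436,308),182)),"cap line",a(onz(C,*f(145,426),176.6)-onz(C,*f(90,396),176.6)))
print("base edge",a(onz(C,*f(555,0),4)-onz(C,*f(96,118),4)))
E
```

```text
[531.43413305  92.56654441 182.        ] [517.24644914  -4.60054926 176.6       ] [537.65095942 163.58683413 158.        ] [495.97779688  95.80197794 140.        ]
k-c 98.34579028156041 81.7 t-k 71.29186827444225 85.0 m-k 35.60364875891611 174.8
knob line -128.3 cap line 34.6
base edge 82.0
```

{"method": "drive_tool", "body": {"rows": [[6,-13,-20,0,0,0,66],[6,-13,-20,0,0,0,66],[0,0,-10,0,0,0,66],[0,0,0,0,0,0,66],[0,0,0,0,0,0,66]]}}

```text
time: 2.17
eef_pos: [528.6, 96.7, 250.4]
ee_rot: [-0.601, -3.083, -0.0]
ft_force: [0.4, 0.3, 0.1]
grip_width: 66.3
```

```bash
python3 - <<'E'
from h import *
s=r.get_state(); print(s["time"],s["joint_pos"].round(3),s["eef_pos"].round(1),s["ee_rot"].round(3),s["ft_force"].round(2),s["ft_torque"].round(3))
W=cam("wrist"); crop(W,140,90,400,300,3,"pics/w2c.png")
E
```

```text
2.1667 [-0.196  0.65  -0.082  1.622  0.064  0.874  0.883] [528.6  96.7 250.4] [-0.601 -3.083 -0.   ] [0.41 0.29 0.06] [-0.036  0.015  0.047]
```

View pics/w2c.png

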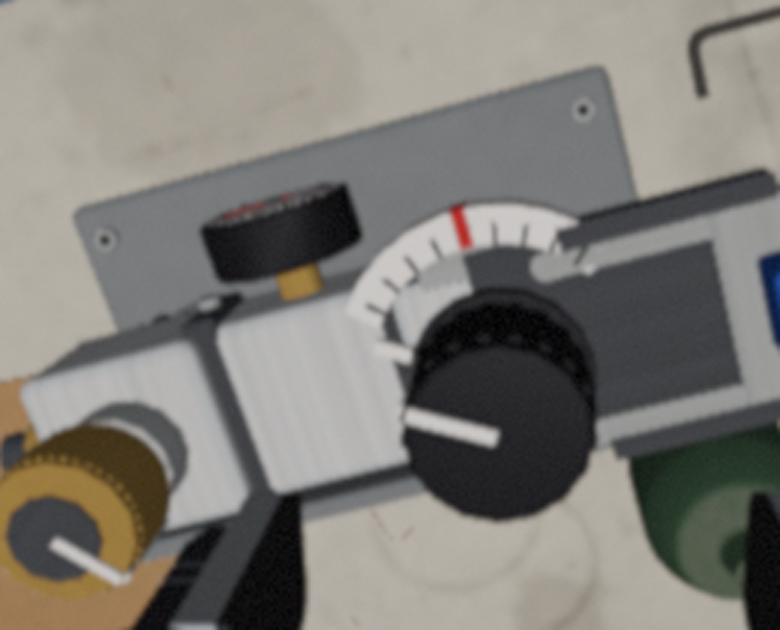

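```bash
python3 - <<'E'
from h import *
C=cam("wrist")
f=lambda x,y:(140+x/3-.33,90+y/3-.33)
k=onz(C,*f(498,425),182); c=onz(C,*f(55,538),176.6); t=onz(C,*f(698,198),158); m=onz(C,*f(461,227),140)
a=lambda d: np.degrees(np.arctan2(d[1],d[0])).round(1)
print(k,c,m)
print("k-c",np.linalg.norm(k-c),a(k-c),"m-k",np.linalg.norm((m-k)[:2]),a(m-k))
print("knob line",a(onz(C,*f(405,415),182)-onz(C,*f(495,437),182)),"cap line",a(onz(C,*f(125,580),176.6)-onz(C,*f(55,541),176.6)))
print("base edge",a(onz(C,*f(600,68),4)-onz(C,*f(77,213),4)))
print(r.get_state()["eef_pos"])
E
```

```text
[530.80983878  90.19223766 182.        ] [521.08631322 -10.46045387 176.6       ] [496.85751031  93.72952632 140.        ]
k-c 101.2653507432595 84.5 m-k 34.13609555326278 174.1
knob line -126.9 cap line 33.7
base edge 83.1
[528.93982207  96.5729372  251.14086683]
```

{"method": "drive_tool", "body": {"rows": [[1,-3.3,-20,0,0,0,66],[1,-3.3,-20,0,0,0,66],[0,0,-20,0,0,0,66],[0,0,-15,0,0,0,66],[0,0,0,0,0,0,66]]}}

```text
time: 2.68
eef_pos: [530.2, 89.4, 173.7]
ee_rot: [-0.602, -3.081, 0.001]
ft_force: [0.1, 0.4, -0.5]
grip_width: 66.1
```

```bash
cat > st.py <<'E'
from h import *
s=r.get_state(); print(s["time"].round(2) if hasattr(s["time"],'round') else s["time"],s["joint_pos"].round(3),s["eef_pos"].round(1),s["ee_rot"].round(3),s["ft_force"].round(2),s["ft_torque"].round(3),round(s["grip_width"],1))
M=R.from_rotvec(s["ee_rot"]).as_matrix(); print("tool y heading",np.degrees(np.arctan2(M[1,1],M[0,1])).round(2),"tilt",np.degrees(np.arccos(-M[2,2])).round(2))
E
python3 st.py
```

```text
2.6833 [-0.187  0.757 -0.074  1.715  0.081  0.675  0.88 ] [530.2  89.4 173.7] [-6.020e-01 -3.081e+00  1.000e-03] [ 0.13  0.36 -0.47] [ 0.03  -0.01   0.013] 66.1
tool y heading 67.88 tilt 0.14
```

{"method": "drive_tool", "body": {"rows": [[0.7,0.6,-3,0,0,0,66],[0,0,0,0,0,0,44],[0,0,0,0,0,0,36],[0,0,0,0,0,0,36],[0,0,0,0,0,0,36]], "force": 40}}

```text
time: 3.1
eef_pos: [532.0, 89.6, 173.5]
ee_rot: [0.604, 3.082, 0.001]
ft_force: [-2.0, -0.2, 8.6]
grip_width: 39.1
```

```bash
python3 st.py
```

```text
3.1 [-0.187  0.758 -0.074  1.713  0.082  0.672  0.88 ] [532.   89.6 173.5] [6.040e-01 3.082e+00 1.000e-03] [-1.99 -0.21  8.58] [-0.049  0.403  0.019] 39.1
tool y heading 67.84 tilt 0.09
```

{"method": "drive_tool", "body": {"rows": [[0,0,0,0,0,0,36],[0,0,0,0,0,0,36]]}}

```text
time: 3.27
eef_pos: [531.9, 89.6, 173.5]
ee_rot: [0.604, 3.082, 0.001]
ft_force: [-2.0, 0.2, 8.0]
grip_width: 39.1
```

```bash
python3 st.py
```

```text
3.2667 [-0.187  0.758 -0.074  1.713  0.082  0.672  0.88 ] [531.9  89.6 173.5] [6.040e-01 3.082e+00 1.000e-03] [-1.96  0.22  8.05] [-0.066  0.431 -0.001] 39.1
tool y heading 67.84 tilt 0.09
```

{"method": "drive_tool", "body": {"rows": [[0,0,0,0,0,-0.12,36],[0,0,0,0,0,-0.12,36],[0,0,0,0,0,-0.12,36],[0,0,0,0,0,-0.12,36],[0,0,0,0,0,-0.12,36]]}}

```text
time: 3.68
eef_pos: [532.0, 89.7, 173.5]
ee_rot: [1.495, 2.761, 0.002]
ft_force: [-1.2, -0.5, 7.2]
grip_width: 39.2
```

{"method": "drive_tool", "body": {"rows": [[0,0,0,0,0,-0.11,36],[0,0,0,0,0,-0.11,36],[0,0,0,0,0,-0.11,36],[0,0,0,0,0,0,36],[0,0,0,0,0,0,36]]}}

```text
time: 4.1
eef_pos: [532.1, 89.7, 173.5]
ee_rot: [1.922, 2.483, 0.002]
ft_force: [-0.7, -0.6, 7.6]
grip_width: 38.9
```

```bash
python3 st.py; python3 - <<'E'
from h import *
W=cam("wrist"); cv2.imwrite("pics/w3.png",W[0])
C=cam("top"); crop(C,215,130,415,260,4,"pics/top3.png")
S=cam("scene"); crop(S,270,160,350,230,8,"pics/scene3.png")
E
```

```text
4.1 [-0.33   0.77   0.197  1.718 -0.221  0.674  0.239] [532.1  89.7 173.5] [1.922e+00 2.483e+00 2.000e-03] [-0.73 -0.58  7.56] [-0.183  0.222 -0.051] 38.9
tool y heading 14.51 tilt 0.11
```

View pics/w3.png

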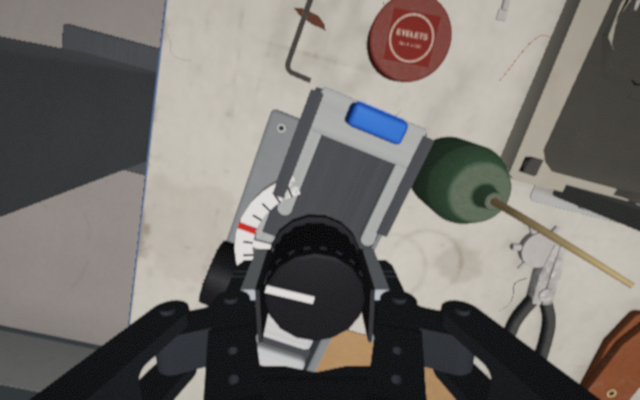

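View pics/scene3.png

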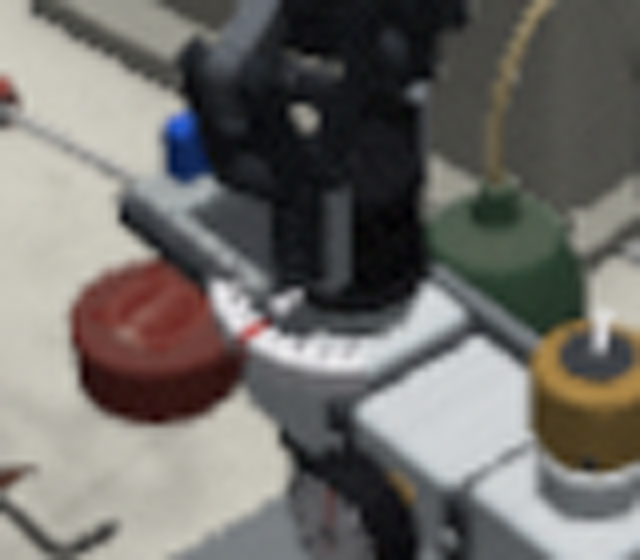

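```bash
cat > ang.py <<'E'
from h import *
C=cam("wrist"); crop(C,200,170,400,330,4,"pics/%s.png"%__import__('sys').argv[1])
E
python3 ang.py w3c
```

```text
(no output)
```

View pics/w3c.png

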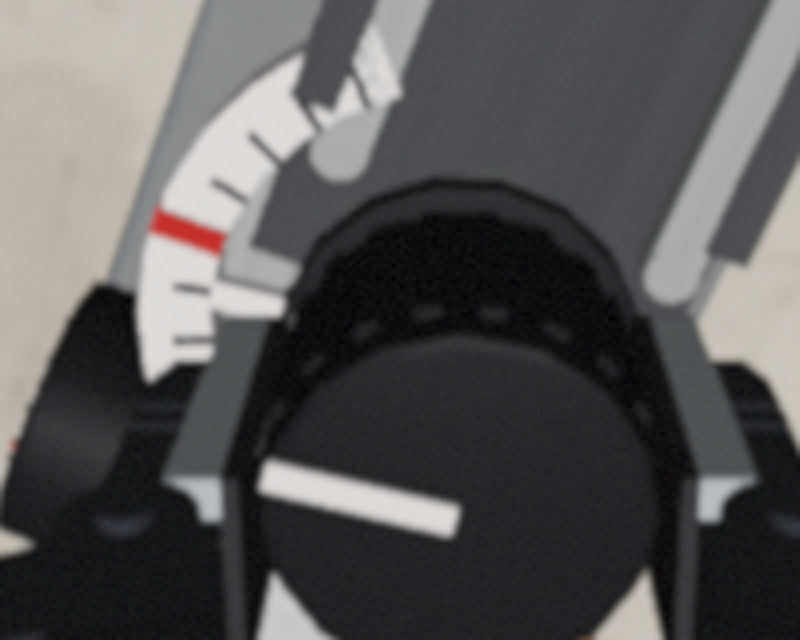

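```bash
python3 - <<'E'
from h import *
C=cam("wrist")
f=lambda x,y:(200+x/4-.375,170+y/4-.375)
a=lambda d: np.degrees(np.arctan2(d[1],d[0]))%360
q=lambda x,y,z:onz(C,*f(x,y),z)
k=q(457,518,182);print("topcentre",k)
ax=np.array([530.9,90,0])
print("topline",a(q(262,476,182)-q(457,520,182)))
print("pointer",a(q(217,300,146)-q(285,306,146)),a(q(217,300,146)-ax),np.linalg.norm((q(217,300,146)-ax)[:2]))
print("mark",a(q(153,220,140)-q(222,242,140)),a(q(187,231,140)-ax),np.linalg.norm((q(187,231,140)-ax)[:2]))
E
```

```text
topcentre [532.55472637  88.8595531  182.        ]
topline 179.98567024880748
pointer 189.03244956188416 183.60179131808613 28.467462507844033
mark 175.32419239455447 174.1145531294727 34.533814580061176
```

{"method": "drive_tool", "body": {"rows": [[0,0,0,0,0,-0.06,36],[0,0,0,0,0,-0.06,36],[0,0,0,0,0,0,36],[0,0,0,0,0,0,36]]}}

```text
time: 4.68
eef_pos: [532.1, 89.7, 173.5]
ee_rot: [2.068, 2.364, 0.003]
ft_force: [0.1, -0.4, 6.7]
grip_width: 38.8
```

```bash
python3 st.py; python3 ang.py w4c
```

```text
4.6833 [-0.348  0.774  0.232  1.718 -0.259  0.678  0.156] [532.1  89.7 173.5] [2.068 2.364 0.003] [ 0.06 -0.43  6.67] [-0.128  0.129 -0.062] 38.8
tool y heading 7.66 tilt 0.11
```

View pics/w4c.png

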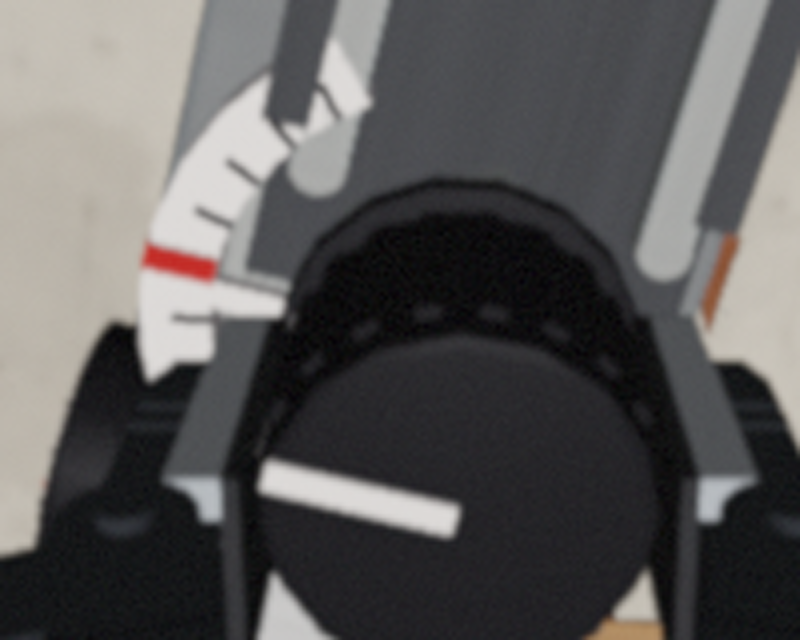

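```bash
python3 - <<'E'
from h import *
C=cam("wrist")
f=lambda x,y:(200+x/4-.375,170+y/4-.375)
a=lambda d: np.degrees(np.arctan2(d[1],d[0]))%360
q=lambda x,y,z:onz(C,*f(x,y),z)
k=q(457,518,182);print("topcentre",k)
for ax in (np.array([530.9,90,0]),np.array([532.1,89.7,0]),k):
  print("pointer",a(q(217,300,146)-ax),np.linalg.norm((q(217,300,146)-ax)[:2]),"mark",a(q(180,263,140)-ax),np.linalg.norm((q(180,263,140)-ax)[:2]))
  for A in (173.2,): 
    for rr,z in ((31,146),(36,140)):
      p=proj(C,[ax[0]+rr*np.cos(np.radians(A)),ax[1]+rr*np.sin(np.radians(A)),z]); print((p+.375-[200,170])*4)
print("topline",a(q(262,476,182)-q(457,520,182)))
print("markline",a(q(145,256,140)-q(216,270,140)))
print("rail",a(q(370,110,138)-q(388,10,138)),a(q(690,270,138)-q(755,40,138)), a(q(700,220,130)-q(760,20,130)))
E
python3 - <<'E'
import sys; sys.path.insert(0,'.')
from h import *
C=cam("top"); crop(C,255,150,355,220,7,"pics/top4.png")
W=cam("wrist"); cv2.imwrite("pics/w4.png",W[0])
E
```

```text
topcentre [532.50460465  88.86352454 182.        ]
pointer 176.29293450312707 28.385910786751268 mark 174.2874930964014 34.301752955277045
[198.07348215 283.79025632]
[167.6368934  255.20600965]
pointer 175.8636792571506 29.60362738472982 mark 173.99869817867722 35.52610596559428
[207.73543701 287.2561058 ]
[177.01920863 258.58588383]
pointer 174.32984650272408 30.07829013583687 mark 172.74278535565352 36.02460175313026
[210.5002452  293.92777811]
[179.7441538  265.09168516]
topline 173.1082133204771
markline 175.49955609507802
rail 266.8617911346805 265.8137463000909 264.8749453232145
```

View pics/top4.png

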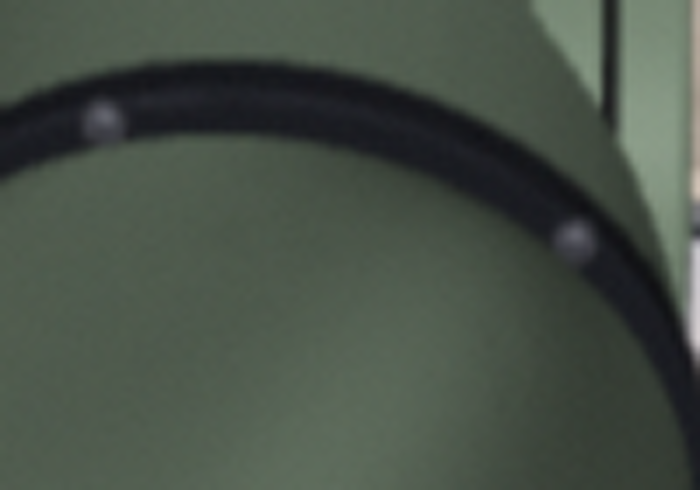

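View pics/w4.png

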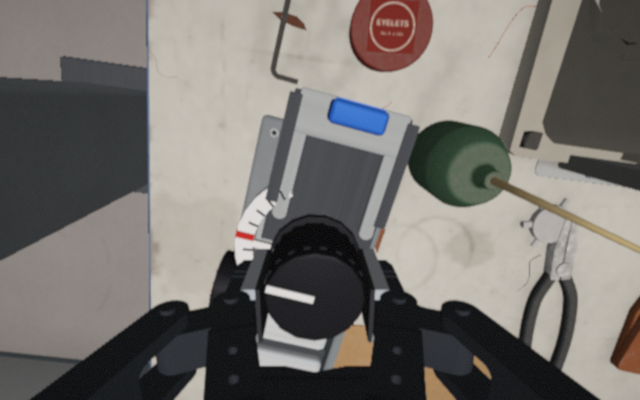

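{"method": "drive_tool", "body": {"rows": [[0,0,0,0,0,-0.028,36],[0,0,0,0,0,0,36],[0,0,1.5,0,0,0,36],[0,0,0,0,0,0,60],[0,0,0,0,0,0,66]]}}

```text
time: 5.3
eef_pos: [531.7, 89.7, 174.3]
ee_rot: [2.1, 2.336, 0.001]
ft_force: [0.4, -0.7, 0.1]
grip_width: 61.6
```

{"method": "drive_tool", "body": {"rows": [[0,0,0,0,0,0,66],[0,0,10,0,0,0,66],[0,0,25,0,0,0,66],[0,0,25,0,0,0,66],[0,0,0,0,0,0,66]]}}

```text
time: 5.72
eef_pos: [532.9, 89.5, 237.8]
ee_rot: [2.099, 2.334, 0.007]
ft_force: [1.0, -0.1, 0.9]
grip_width: 66.2
```

```bash
python3 st.py; python3 ang.py w5c
```

```text
5.7167 [-0.373  0.686  0.279  1.642 -0.237  0.842  0.109] [532.9  89.5 237.8] [2.099 2.334 0.007] [ 1.05 -0.07  0.85] [-0.011 -0.099 -0.03 ] 66.2
tool y heading 6.07 tilt 0.31
```

View pics/w5c.png

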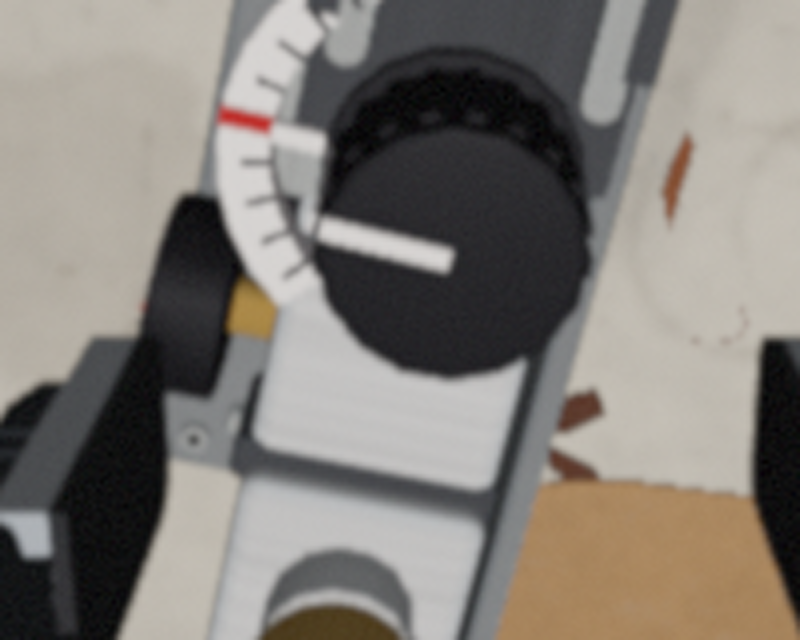

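{"method": "drive_tool", "body": {"rows": [[3.3,33,0,0,0,-0.075,20],[3.3,33,0,0,0,-0.075,0],[3.3,33,0,0,0,-0.075,0],[0,0,0,0,0,0,0],[0,0,0,0,0,0,0]]}}

```text
time: 6.18
eef_pos: [540.9, 190.2, 232.8]
ee_rot: [-2.346, -2.088, 0.002]
ft_force: [-0.6, -1.7, -0.1]
grip_width: 5.2
```

```bash
python3 st.py; python3 - <<'E'
from h import *
W=cam("wrist"); cv2.imwrite("pics/w6.png",W[0])
a=lambda d: np.degrees(np.arctan2(d[1],d[0]))%360
E
```

```text
6.1833 [-0.574  0.755  0.367  1.522 -0.313  0.925 -0.225] [540.9 190.2 232.8] [-2.346e+00 -2.088e+00  2.000e-03] [-0.6  -1.73 -0.07] [-0.012 -0.04   0.035] 5.2
tool y heading -6.66 tilt 0.07
```

View pics/w6.png

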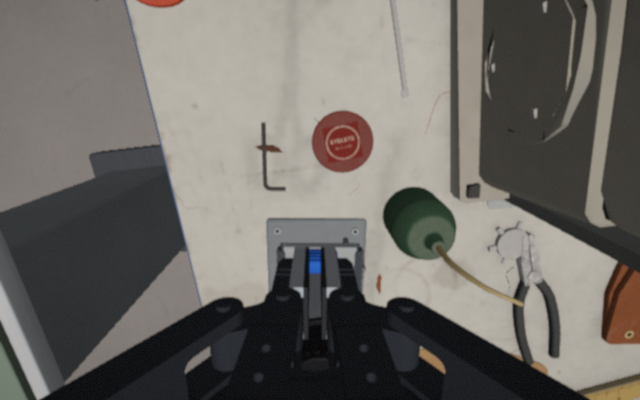

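{"method": "drive_tool", "body": {"rows": [[0.5,0,-25,0,0,0,0],[0.5,0,-25,0,0,0,0],[0,0,-18,0,0,0,0],[0,0,0,0,0,0,0],[0,0,0,0,0,0,0]]}}

```text
time: 6.65
eef_pos: [542.5, 187.4, 165.8]
ee_rot: [-2.351, -2.084, 0.002]
ft_force: [-0.8, -0.3, 1.0]
grip_width: 0.3
```

```bash
python3 st.py; python3 - <<'E'
from h import *
S=cam("scene"); crop(S,250,140,350,230,7,"pics/s7.png")
E
```

```text
6.65 [-0.55   0.841  0.326  1.597 -0.352  0.763 -0.188] [542.5 187.4 165.8] [-2.351e+00 -2.084e+00  2.000e-03] [-0.79 -0.32  1.  ] [-0.042 -0.031 -0.003] 0.3
tool y heading -6.88 tilt 0.07
```

View pics/s7.png

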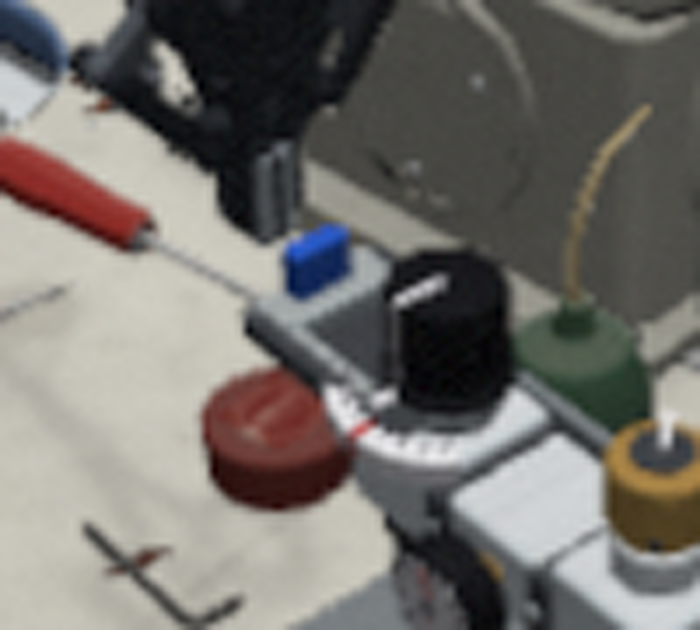

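{"method": "drive_tool", "body": {"rows": [[-0.6,-5,-3,0,0,0,0],[-0.8,-7,0,0,0,0,0],[-0.6,-5,0,0,0,0,0],[-0.6,-5,0,0,0,0,0],[0,0,0,0,0,0,0]]}}

```text
time: 7.12
eef_pos: [540.0, 165.2, 163.2]
ee_rot: [2.351, 2.084, 0.0]
ft_force: [0.4, -0.6, -0.8]
grip_width: 0.1
```

```bash
python3 st.py
```

```text
7.1167 [-0.513  0.831  0.316  1.636 -0.351  0.731 -0.15 ] [540.  165.2 163.2] [2.351 2.084 0.   ] [ 0.42 -0.63 -0.81] [-0.014 -0.023 -0.026] 0.1
tool y heading -6.89 tilt 0.02
```

{"method": "drive_tool", "body": {"rows": [[-0.5,-4,0,0,0,0,0],[-0.5,-4,0,0,0,0,0],[0,0,0,0,0,0,0]]}}

```text
time: 7.37
eef_pos: [538.9, 157.7, 162.9]
ee_rot: [2.35, 2.084, -0.0]
ft_force: [-0.6, -0.1, -0.3]
grip_width: -0.2
```

```bash
python3 st.py;python3 - <<'E'
from h import *
S=cam("scene"); crop(S,250,140,350,230,7,"pics/s8.png")
E
```

```text
7.3667 [-0.5    0.827  0.313  1.648 -0.349  0.722 -0.137] [538.9 157.7 162.9] [ 2.35   2.084 -0.   ] [-0.55 -0.14 -0.31] [-0.019  0.008 -0.004] -0.2
tool y heading -6.86 tilt 0.02
```

View pics/s8.png

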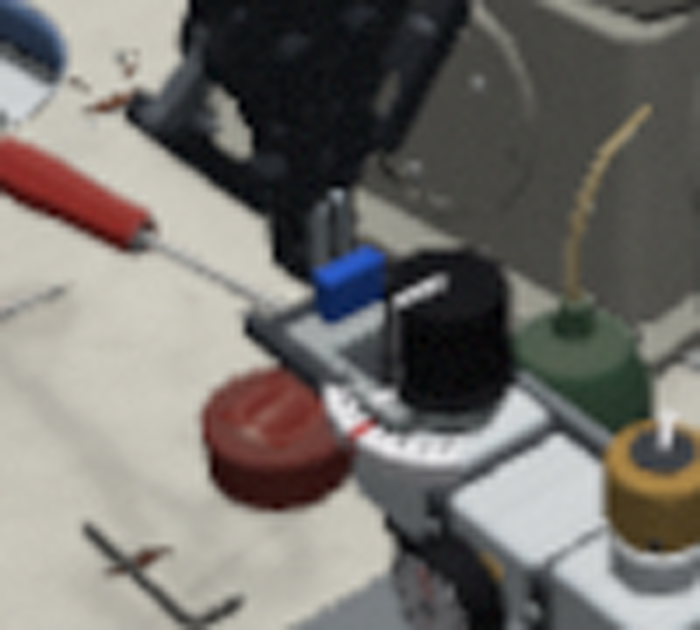

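{"method": "drive_tool", "body": {"rows": [[-0.3,-2.5,0,0,0,0,0],[-0.3,-2.5,0,0,0,0,0],[0,0,0,0,0,0,0]]}}

```text
time: 7.67
eef_pos: [538.2, 153.3, 162.8]
ee_rot: [-2.35, -2.085, -0.0]
ft_force: [-1.0, -0.4, 1.0]
grip_width: -0.6
```

```bash
python3 st.py
```

```text
7.6667 [-0.492  0.825  0.311  1.655 -0.349  0.717 -0.129] [538.2 153.3 162.8] [-2.35  -2.085 -0.   ] [-1.02 -0.4   0.99] [-0.03   0.025  0.034] -0.6
tool y heading -6.83 tilt 0.01
```

{"method": "drive_tool", "body": {"rows": [[-0.3,-2.5,0,0,0,0,0],[-0.3,-2.5,0,0,0,0,0],[0,0,0,0,0,0,0]]}}

```text
time: 7.92
eef_pos: [538.0, 152.6, 163.1]
ee_rot: [-2.344, -2.087, -0.008]
ft_force: [3.7, 26.2, -0.6]
grip_width: -0.0
```

```bash
python3 st.py;python3 - <<'E'
from h import *
S=cam("scene"); crop(S,250,140,350,230,7,"pics/s9.png")
E
```

```text
7.9167 [-0.485  0.822  0.304  1.659 -0.351  0.712 -0.121] [538.  152.6 163.1] [-2.344 -2.087 -0.008] [ 3.72 26.19 -0.58] [ 5.658 -0.727  0.048] -0.0
tool y heading -6.64 tilt 0.36
```

View pics/s9.png

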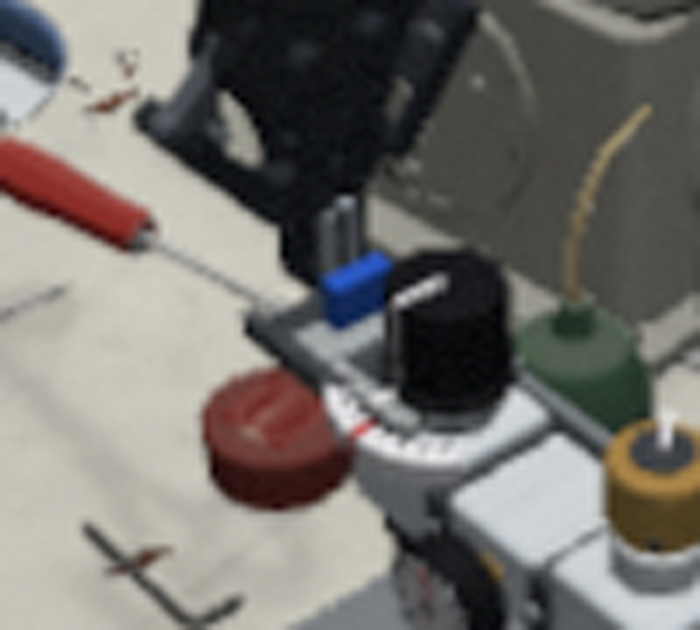

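{"method": "drive_tool", "body": {"rows": [[0.6,5,0,0,0,0,0],[1,12,0,0,0,0,0],[0,0,25,0,0,0,0],[0,0,35,0,0,0,30],[0,-30,25,0,0,0,60]]}}

```text
time: 8.38
eef_pos: [539.0, 140.4, 249.2]
ee_rot: [-2.342, -2.092, -0.002]
ft_force: [1.8, 2.0, 1.0]
grip_width: 23.2
```

{"method": "drive_tool", "body": {"rows": [[-4,-35,5,0,0,0,66],[-4,-35,0,0,0,0,66],[0,0,0,0,0,0,66],[0,0,0,0,0,0,66]]}}

```text
time: 8.72
eef_pos: [531.3, 64.2, 253.1]
ee_rot: [2.352, 2.082, -0.0]
ft_force: [0.3, 0.7, -0.3]
grip_width: 65.8
```

```bash
python3 st.py; python3 - <<'E'
from h import *
W=cam("wrist"); cv2.imwrite("pics/w10.png",W[0]); crop(W,200,80,460,280,3,"pics/w10c.png")
E
```

```text
8.7167 [-0.368  0.67   0.355  1.634 -0.281  0.889 -0.027] [531.3  64.2 253.1] [ 2.352  2.082 -0.   ] [ 0.34  0.71 -0.35] [ 0.078 -0.048  0.017] 65.8
tool y heading -6.98 tilt 0.03
```

View pics/w10c.png

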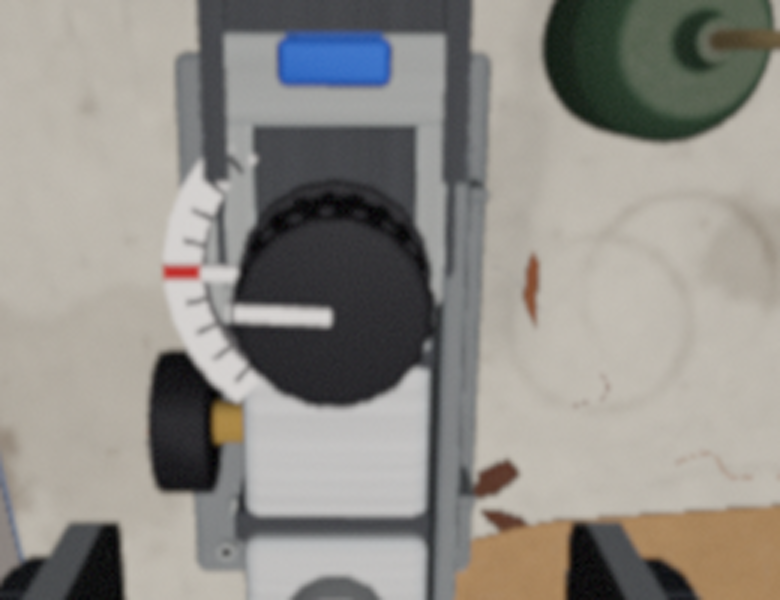

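```bash
python3 - <<'E'
from h import *
C=cam("wrist")
f=lambda x,y:(200+x/3-.33,80+y/3-.33)
q=lambda x,y,z:onz(C,*f(x,y),z)
k=q(334,305,182); t=q(334,65,158); o=q(334,86,158)
print(k,t,np.linalg.norm((t-k)[:2]),np.linalg.norm((o-k)[:2]))
a=lambda d: np.degrees(np.arctan2(d[1],d[0]))%360
print("line",a(q(235,314,182)-q(332,317,182)),"mark",a(q(165,271,140)-q(199,272,140)),"pointer-mark", a(q(165,271,140)-q(235,274,144)))
E
```

```text
[533.13686219  93.01882366 182.        ] [538.38120833 137.8507832  158.        ] 45.13765349987161 40.94675892338426
line 171.3761064006758 mark 171.48732161008314 pointer-mark 173.63602013707913
```

{"method": "drive_tool", "body": {"rows": [[-2.8,-18.5,0,0,0,0.12,60],[-2.8,-18.5,0,0,0,0.12,60],[-2.8,-18.5,0,0,0,0.12,60],[-2.8,-18.5,0,0,0,0.12,60],[0,0,0,0,0,0.12,60]]}}

```text
time: 9.23
eef_pos: [519.8, -10.8, 252.7]
ee_rot: [1.623, 2.689, -0.003]
ft_force: [-0.6, -1.7, -0.1]
grip_width: 59.8
```

{"method": "drive_tool", "body": {"rows": [[0,0,0,0,0,0.12,60],[0,0,0,0,0,0.12,60],[0,0,0,0,0,0.12,60],[0,0,0,0,0,0.12,60],[0,0,0,0,0,0.12,60]]}}

```text
time: 9.65
eef_pos: [520.3, -7.2, 252.5]
ee_rot: [-0.75, -3.05, -0.0]
ft_force: [-0.4, -0.4, 0.5]
grip_width: 59.9
```

{"method": "drive_tool", "body": {"rows": [[0,0,0,0,0,0.12,60],[0,0,0,0,0,0.12,60],[0,0,0,0,0,0.12,60],[0,0,0,0,0,0.12,60],[0,0,0,0,0,0.12,60]]}}

```text
time: 10.07
eef_pos: [520.3, -7.2, 252.5]
ee_rot: [0.185, -3.136, -0.0]
ft_force: [-0.5, -0.4, 0.0]
grip_width: 60.1
```

{"method": "drive_tool", "body": {"rows": [[0,0,0,0,0,0.12,60],[0,0,0,0,0,0.12,60],[0,0,0,0,0,0,60],[0,0,0,0,0,0,60]]}}

```text
time: 10.4
eef_pos: [520.2, -7.8, 252.5]
ee_rot: [0.543, -3.094, -0.001]
ft_force: [0.2, -0.4, 0.1]
grip_width: 60.1
```

```bash
python3 st.py; python3 - <<'E'
from h import *
W=cam("wrist"); cv2.imwrite("pics/w11.png",W[0]); crop(W,200,130,460,330,3,"pics/w11c.png")
E
```

```text
10.4 [ 0.113  0.631 -0.288  1.675  0.221  0.868  1.652] [520.2  -7.8 252.5] [ 5.430e-01 -3.094e+00 -1.000e-03] [ 0.23 -0.38  0.11] [-0.026  0.021 -0.048] 60.1
tool y heading 109.89 tilt 0.03
```

View pics/w11c.png

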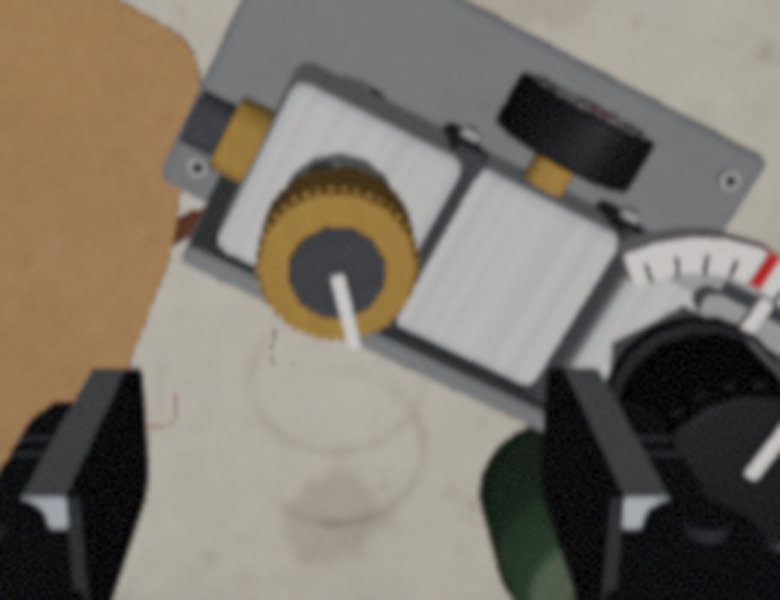

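```bash
python3 - <<'E'
from h import *
C=cam("wrist")
f=lambda x,y:(200+x/3-.33,130+y/3-.33)
q=lambda x,y,z:onz(C,*f(x,y),z)
c=q(337,262,176.6); print(c)
a=lambda d: np.degrees(np.arctan2(d[1],d[0]))%360
print("line",a(q(352,347,176.6)-q(338,274,176.6)), "mark",a(q(755,285,140)-q(773,255,140)))
M=R.from_rotvec(r.get_state()["ee_rot"]).as_matrix(); print(M.T@(c-r.get_state()["eef_pos"]))
E
```

```text
[518.29734886 -10.58525373 176.6       ]
line 30.002031286245195 mark 356.08549980972737
[ 2.60957973 -1.78563404 76.03667854]
```

{"method": "drive_tool", "body": {"rows": [[-0.4,-1.9,-30,0,0,0,60],[0,0,-30,0,0,0,60],[0,0,-20,0,0,0,60],[0,0,0,0,0,0,60],[0,0,0,0,0,0,60]]}}

```text
time: 10.92
eef_pos: [519.6, -10.0, 172.8]
ee_rot: [0.545, -3.093, 0.0]
ft_force: [0.5, 0.8, 0.1]
grip_width: 60.1
```

```bash
python3 st.py
```

```text
10.9167 [ 0.093  0.743 -0.247  1.778  0.276  0.655  1.608] [519.6 -10.  172.8] [ 0.545 -3.093  0.   ] [0.47 0.77 0.07] [-0.014 -0.003 -0.029] 60.1
tool y heading 109.99 tilt 0.07
```

{"method": "drive_tool", "body": {"rows": [[0,0,-8,0,0,0,60],[0,0,0,0,0,0,40],[0,0,0,0,0,0,30],[0,0,0,0,0,0,30],[0,0,0,0,0,0,30]], "force": 30}}

```text
time: 11.33
eef_pos: [519.8, -9.9, 165.6]
ee_rot: [-0.547, 3.093, 0.0]
ft_force: [-3.6, 3.6, 4.7]
grip_width: 33.1
```

```bash
python3 st.py; python3 - <<'E'
from h import *
W=cam("wrist"); cv2.imwrite("pics/w12.png",W[0]); crop(W,200,180,430,350,3,"pics/w12c.png")
E
```

```text
11.3333 [ 0.09   0.754 -0.243  1.787  0.281  0.634  1.604] [519.8  -9.9 165.6] [-0.547  3.093  0.   ] [-3.58  3.59  4.71] [ 0.7    0.552 -0.028] 33.1
tool y heading 110.07 tilt 0.06
```

View pics/w12c.png

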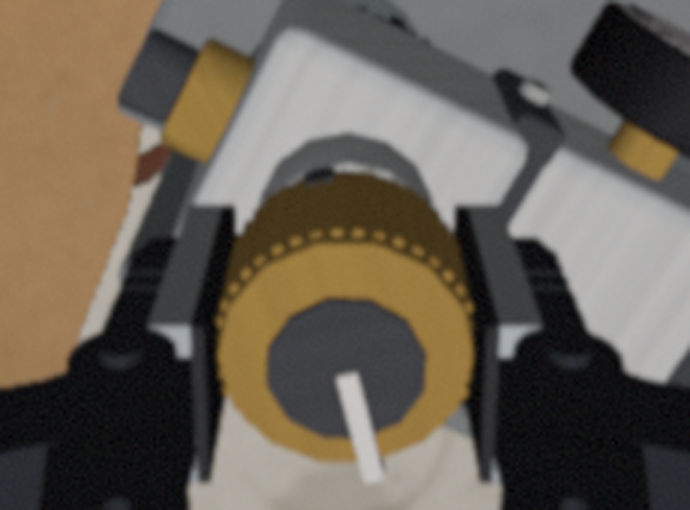

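{"method": "drive_tool", "body": {"rows": [[0,0,-0.11,0,0,-0.12,30],[0,0,-0.11,0,0,-0.12,30],[0,0,-0.11,0,0,-0.12,30],[0,0,-0.11,0,0,-0.12,30],[0,0,-0.11,0,0,-0.12,30]]}}

```text
time: 11.8
eef_pos: [519.8, -9.9, 165.1]
ee_rot: [0.4, 3.115, 0.001]
ft_force: [-2.7, 3.6, 5.0]
grip_width: 32.9
```

```bash
python3 st.py; python3 - <<'E'
from h import *
W=cam("wrist"); crop(W,200,180,430,350,3,"pics/w13c.png")
E
```

```text
11.8 [-0.004  0.749 -0.07   1.791  0.082  0.604  1.192] [519.8  -9.9 165.1] [4.000e-01 3.115e+00 1.000e-03] [-2.68  3.56  5.03] [0.696 0.692 0.074] 32.9
tool y heading 75.36 tilt 0.06
```

View pics/w13c.png

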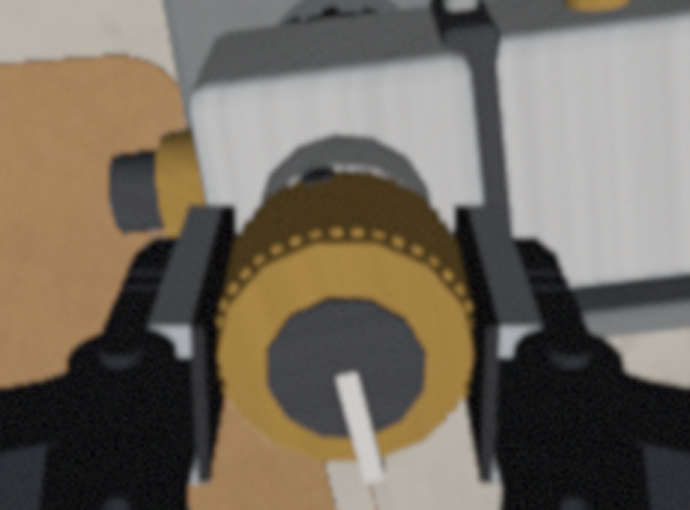

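{"method": "drive_tool", "body": {"rows": [[0,0,-0.11,0,0,-0.12,30],[0,0,-0.11,0,0,-0.12,30],[0,0,-0.11,0,0,-0.12,30],[0,0,-0.11,0,0,-0.12,30],[0,0,-0.11,0,0,-0.12,30]]}}

```text
time: 12.27
eef_pos: [519.8, -9.8, 164.4]
ee_rot: [1.298, 2.861, 0.002]
ft_force: [-4.9, 3.2, 7.3]
grip_width: 33.4
```

{"method": "drive_tool", "body": {"rows": [[0,0,-0.11,0,0,-0.12,30],[0,0,-0.11,0,0,-0.12,30],[0,0,-0.11,0,0,-0.12,30],[0,0,-0.11,0,0,-0.12,30],[0,0,-0.11,0,0,-0.12,30]]}}

```text
time: 12.68
eef_pos: [519.8, -9.8, 163.9]
ee_rot: [-2.085, -2.349, -0.002]
ft_force: [-3.8, 4.2, 7.5]
grip_width: 33.2
```

```bash
python3 st.py
```

```text
12.6833 [-0.187  0.771  0.27   1.797 -0.33   0.617  0.4  ] [519.8  -9.8 163.9] [-2.085e+00 -2.349e+00 -2.000e-03] [-3.78  4.22  7.52] [0.682 0.781 0.032] 33.2
tool y heading 6.8 tilt 0.08
```

{"method": "drive_tool", "body": {"rows": [[0,0,-0.12,0,0,-0.12,30],[0,0,-0.12,0,0,-0.12,30],[0,0,-0.12,0,0,-0.12,30],[0,0,-0.12,0,0,-0.12,30],[0,0,-0.12,0,0,-0.12,30]]}}

```text
time: 13.1
eef_pos: [519.8, -9.7, 163.2]
ee_rot: [-2.686, -1.627, -0.002]
ft_force: [-2.1, 3.5, 8.9]
grip_width: 33.0
```

{"method": "drive_tool", "body": {"rows": [[0,0,-0.12,0,0,-0.12,30],[0,0,-0.12,0,0,-0.12,30],[0,0,-0.12,0,0,-0.12,30],[0,0,-0.12,0,0,-0.12,30],[0,0,-0.12,0,0,0,30]]}}

```text
time: 13.52
eef_pos: [519.9, -9.8, 162.6]
ee_rot: [-2.997, -0.939, -0.001]
ft_force: [-2.6, 2.9, 17.2]
grip_width: 33.1
```

```bash
python3 st.py; python3 - <<'E'
from h import *
W=cam("wrist"); crop(W,200,180,430,350,3,"pics/w14c.png")
E
```

```text
13.5167 [-0.34   0.833  0.581  1.803 -0.672  0.713 -0.346] [519.9  -9.8 162.6] [-2.997e+00 -9.390e-01 -1.000e-03] [-2.57  2.87 17.21] [ 0.931  0.741 -0.035] 33.1
tool y heading -55.22 tilt 0.09
```

View pics/w14c.png

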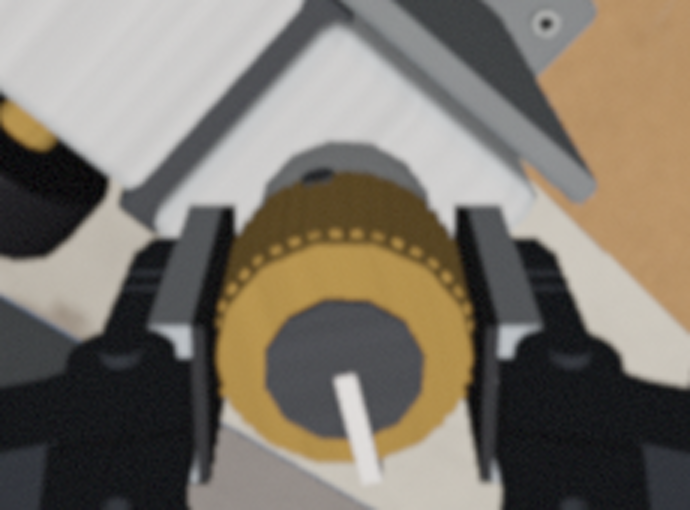

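{"method": "drive_tool", "body": {"rows": [[0,0,0.5,0,0,-0.12,30],[0,0,0.3,0,0,-0.12,30],[0,0,-0.1,0,0,-0.12,30],[0,0,-0.1,0,0,-0.12,30],[0,0,-0.1,0,0,-0.12,30]]}}

```text
time: 13.98
eef_pos: [519.9, -9.8, 162.5]
ee_rot: [-3.14, -0.015, 0.0]
ft_force: [0.4, 2.1, -5.5]
grip_width: 33.2
```

```bash
python3 st.py
```

```text
13.9833 [-0.413  0.884  0.75   1.805 -0.828  0.8   -0.792] [519.9  -9.8 162.5] [-3.14  -0.015  0.   ] [ 0.41  2.13 -5.5 ] [ 0.332 -0.246  0.112] 33.2
tool y heading -89.46 tilt 0.09
```

{"method": "drive_tool", "body": {"rows": [[0,0,-0.1,0,0,-0.08,30],[0,0,-0.1,0,0,-0.08,30]]}}

```text
time: 14.15
eef_pos: [519.9, -9.8, 162.3]
ee_rot: [-3.131, 0.233, 0.0]
ft_force: [1.4, 1.6, -2.7]
grip_width: 32.6
```

```bash
python3 st.py; python3 - <<'E'
from h import *
W=cam("wrist"); crop(W,200,180,430,350,3,"pics/w15c.png")
E
```

```text
14.15 [-0.43   0.899  0.793  1.805 -0.864  0.826 -0.915] [519.9  -9.8 162.3] [-3.131  0.233  0.   ] [ 1.36  1.6  -2.68] [ 0.394 -0.218  0.074] 32.6
tool y heading -98.53 tilt 0.09
```

View pics/w15c.png

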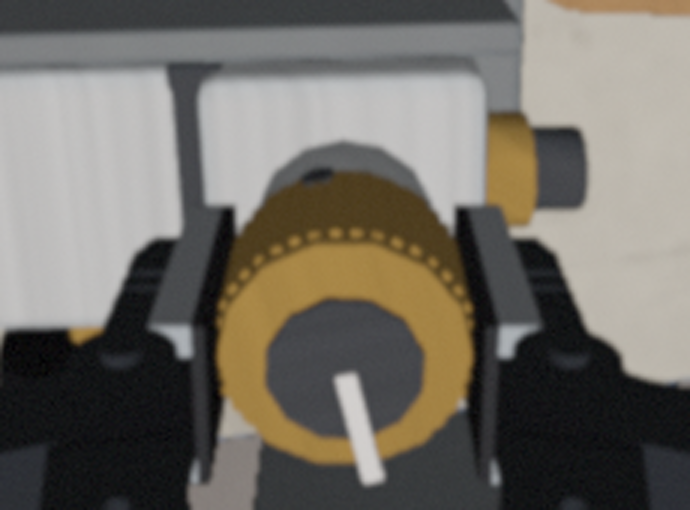

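{"method": "drive_tool", "body": {"rows": [[0,0,-0.05,0,0,-0.06,30],[0,0,-0.05,0,0,-0.06,30],[0,0,0,0,0,0,30]]}}

```text
time: 14.45
eef_pos: [519.8, -9.8, 162.1]
ee_rot: [-3.112, 0.418, 0.0]
ft_force: [2.4, 4.3, -2.2]
grip_width: 33.3
```

```bash
python3 st.py
```

```text
14.45 [-0.443  0.911  0.825  1.806 -0.89   0.845 -1.008] [519.8  -9.8 162.1] [-3.112  0.418  0.   ] [ 2.37  4.25 -2.19] [ 0.959 -0.455 -0.06 ] 33.3
tool y heading -105.29 tilt 0.07
```

{"method": "drive_tool", "body": {"rows": [[0,0,-0.03,0,0,-0.04,30],[0,0,0,0,0,0,30]]}}

```text
time: 14.62
eef_pos: [519.8, -9.9, 162.1]
ee_rot: [-3.104, 0.477, 0.0]
ft_force: [3.1, 4.8, -1.6]
grip_width: 33.5
```

```bash
python3 st.py
```

```text
14.6167 [-0.446  0.915  0.835  1.806 -0.898  0.851 -1.038] [519.8  -9.9 162.1] [-3.104  0.477  0.   ] [ 3.1   4.84 -1.57] [ 1.071 -0.513 -0.052] 33.5
tool y heading -107.48 tilt 0.07
```

{"method": "drive_tool", "body": {"rows": [[0,0,-0.03,0,0,-0.05,30],[0,0,0,0,0,0,30]]}}

```text
time: 14.78
eef_pos: [519.8, -9.9, 162.1]
ee_rot: [-3.091, 0.556, 0.0]
ft_force: [2.6, 5.9, -1.1]
grip_width: 33.2
```

```bash
python3 st.py; python3 - <<'E'
from h import *
W=cam("wrist"); crop(W,200,180,430,350,3,"pics/w16c.png")
E
```

```text
14.7833 [-0.451  0.92   0.848  1.807 -0.908  0.86  -1.079] [519.8  -9.9 162.1] [-3.091  0.556  0.   ] [ 2.56  5.91 -1.14] [ 1.226 -0.51   0.206] 33.2
tool y heading -110.38 tilt 0.06
```

View pics/w16c.png

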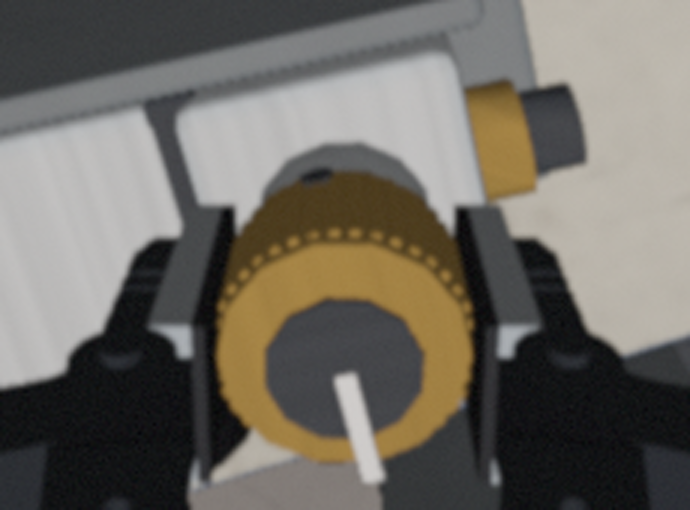

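{"method": "drive_tool", "body": {"rows": [[0,0,-0.02,0,0,-0.04,30],[0,0,0,0,0,0,30]]}}

```text
time: 15.0
eef_pos: [519.4, -9.7, 162.0]
ee_rot: [-3.079, 0.615, 0.002]
ft_force: [-0.6, 5.9, 3.2]
grip_width: 32.9
```

```bash
python3 st.py
```

```text
15.0 [-0.455  0.924  0.858  1.807 -0.916  0.867 -1.11 ] [519.4  -9.7 162. ] [-3.079e+00  6.150e-01  2.000e-03] [-0.59  5.9   3.16] [1.346 0.113 0.444] 32.9
tool y heading -112.6 tilt 0.1
```

{"method": "drive_tool", "body": {"rows": [[0,0,0,0,0,-0.04,30],[0,0,0,0,0,0,30]]}}

```text
time: 15.17
eef_pos: [519.5, -9.8, 162.1]
ee_rot: [-3.067, 0.677, 0.002]
ft_force: [-0.5, 6.0, 1.7]
grip_width: 32.7
```

```bash
python3 st.py; python3 - <<'E'
from h import *
W=cam("wrist"); crop(W,200,180,430,350,3,"pics/w17c.png")
E
```

```text
15.1667 [-0.459  0.928  0.869  1.807 -0.924  0.874 -1.142] [519.5  -9.8 162.1] [-3.067e+00  6.770e-01  2.000e-03] [-0.5   5.96  1.72] [1.374 0.134 0.635] 32.7
tool y heading -114.89 tilt 0.09
```

View pics/w17c.png

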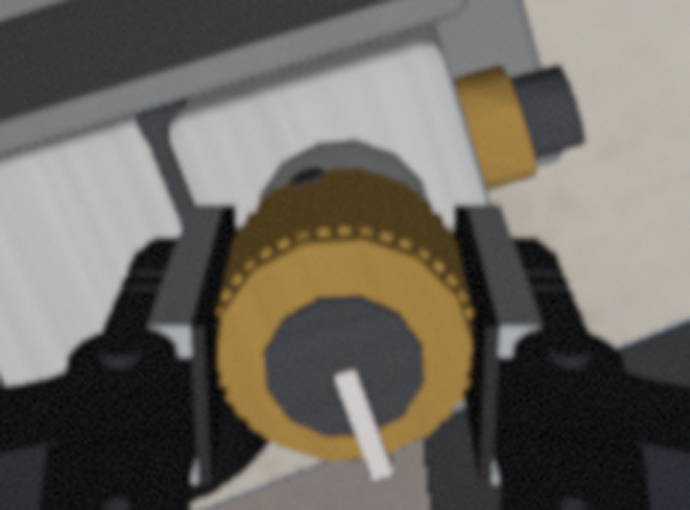

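```bash
cat > capline.py <<'E'
from h import *
import sys
ztop=float(sys.argv[1])
C=cam("wrist"); s=r.get_state()
im=C[0]; roi=im[290:345,280:350].astype(int)
hsv=cv2.cvtColor(im,cv2.COLOR_BGR2HSV)
m=np.zeros(im.shape[:2],np.uint8)
m[300:342,305:335]=((hsv[300:342,305:335,2]>130)&(hsv[300:342,305:335,1]<60)).astype(np.uint8)
n,l,st,ce=cv2.connectedComponentsWithStats(m)
i=1+np.argmax(st[1:,4]); print("blob",st[i],ce[i])
ys,xs=np.nonzero(l==i)
P=np.array([onz(C,x,y,ztop)[:2] for x,y in zip(xs,ys)])
c=P.mean(0); u,S,v=np.linalg.svd(P-c); d=v[0]
ctr=s["eef_pos"][:2]
if d@(c-ctr)<0: d=-d
M=R.from_rotvec(s["ee_rot"]).as_matrix()
hy=np.degrees(np.arctan2(M[1,1],M[0,1])); a=np.degrees(np.arctan2(d[1],d[0]))%360
print("line world",a.round(2),"tool",hy.round(2),"rel",((a-hy)%360).round(2),"sv",S, "c-ctr dir",np.degrees(np.arctan2(*(c-ctr)[::-1]))%360)
E
python3 capline.py 173
```

```text
blob [312 303  21  38 318] [321.11006289 322.29874214]
line world 173.06 tool -114.77 rel 287.83 sv [91.88709746 17.08876109] c-ctr dir 171.54424083908717
```

{"method": "drive_tool", "body": {"rows": [[0,0,0.05,0,0,0.1,30],[0,0,0.11,0,0,0.12,30],[0,0,0.11,0,0,0.12,30],[0,0,0.11,0,0,0.12,30],[0,0,0.11,0,0,0.12,30]]}}

```text
time: 15.68
eef_pos: [519.5, -9.9, 162.6]
ee_rot: [-3.131, -0.24, 0.0]
ft_force: [-2.3, 5.0, -0.4]
grip_width: 33.0
```

{"method": "drive_tool", "body": {"rows": [[0,0,0.11,0,0,0.12,30],[0,0,0.11,0,0,0.12,30],[0,0,0.11,0,0,0.12,30],[0,0,0.11,0,0,0.12,30],[0,0,0.11,0,0,0.12,30]]}}

```text
time: 16.1
eef_pos: [519.6, -10.1, 163.2]
ee_rot: [-2.921, -1.155, -0.0]
ft_force: [-0.9, 4.1, -0.6]
grip_width: 33.0
```

{"method": "drive_tool", "body": {"rows": [[0,0,0.11,0,0,0.12,30],[0,0,0.11,0,0,0.1,30],[0,0,0,0,0,0,30],[0,0,0,0,0,0,30]]}}

```text
time: 16.43
eef_pos: [519.6, -10.2, 163.4]
ee_rot: [-2.782, -1.457, -0.001]
ft_force: [0.0, 4.5, -0.5]
grip_width: 32.9
```

```bash
python3 st.py; python3 capline.py 174.4
```

```text
16.4333 [-0.295  0.809  0.485  1.801 -0.572  0.676 -0.086] [519.6 -10.2 163.4] [-2.782e+00 -1.457e+00 -1.000e-03] [ 0.02  4.48 -0.54] [1.037 0.134 0.06 ] 32.9
tool y heading -34.72 tilt 0.05
blob [305 303  30  39 543] [319.76611418 327.71639042]
line world 242.85 tool -34.78 rel 277.63 sv [123.10982185  63.65218821] c-ctr dir 248.0911357402279
```

```bash
python3 - <<'E'
from h import *
W=cam("wrist"); crop(W,200,180,430,350,3,"pics/w18c.png")
E
```

```text
(no output)
```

View pics/w18c.png

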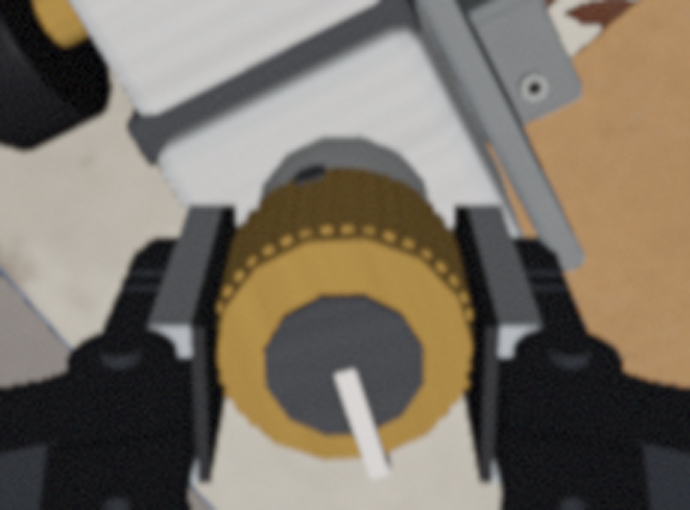

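```bash
cat > rel.py <<'E'
import cv2,numpy as np,sys
for n in sys.argv[1:]:
    im=cv2.imread(f"pics/{n}.png"); hsv=cv2.cvtColor(im,cv2.COLOR_BGR2HSV)
    m=np.zeros(im.shape[:2],np.uint8); a=(slice(375,450),slice(325,400))
    m[a]=((hsv[a][...,2]>140)&(hsv[a][...,1]<60))
    _,l,st,_=cv2.connectedComponentsWithStats(m); i=1+np.argmax(st[1:,4])
    rows=[(y,np.mean(np.nonzero(l[y]==i)[0])) for y in range(385,445)]
    p=np.polyfit(*zip(*rows),1); print(n,"slope deg",np.degrees(np.arctan(p[0])).round(2),"x at 415",np.polyval(p,415).round(2))
E
python3 rel.py w12c w16c w17c w18c
```

```text
w12c slope deg 14.8 x at 415 356.65
w16c slope deg 15.4 x at 415 354.97
w17c slope deg 20.49 x at 415 359.67
w18c slope deg 19.1 x at 415 358.75
```

{"method": "drive_tool", "body": {"rows": [[0,0,0.1,0,0,0.1,30],[0,0,0.1,0,0,0.1,30],[0,0,0,0,0,0,30],[0,0,0,0,0,0,30],[0,0,0,0,0,0,30]]}}

```text
time: 16.95
eef_pos: [519.7, -10.2, 163.6]
ee_rot: [-2.625, -1.725, -0.0]
ft_force: [-1.7, 5.0, -0.4]
grip_width: 33.2
```

```bash
python3 st.py; sed -i 's/300:342/300:330/g' capline.py; python3 capline.py 174.5;python3 - <<'E'
from h import *
W=cam("wrist"); crop(W,200,180,430,350,3,"pics/w19c.png")
S=cam("scene"); crop(S,270,150,370,240,7,"pics/s19.png")
E
python3 rel.py w19c
```

```text
16.95 [-0.268  0.797  0.43   1.8   -0.511  0.657  0.052] [519.7 -10.2 163.6] [-2.625 -1.725 -0.   ] [-1.66  4.96 -0.43] [1.018 0.197 0.107] 33.2
tool y heading -23.38 tilt 0.02
blob [311 303  17  27 222] [318.7972973 316.1981982]
line world 263.77 tool -23.38 rel 287.16 sv [54.10701933 13.47348197] c-ctr dir 265.4909433827617
w19c slope deg 19.1 x at 415 359.12
```

View pics/w19c.png

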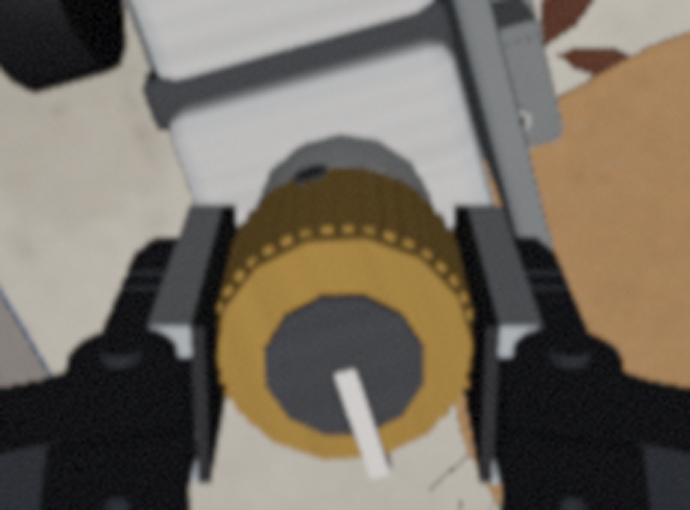

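View pics/s19.png

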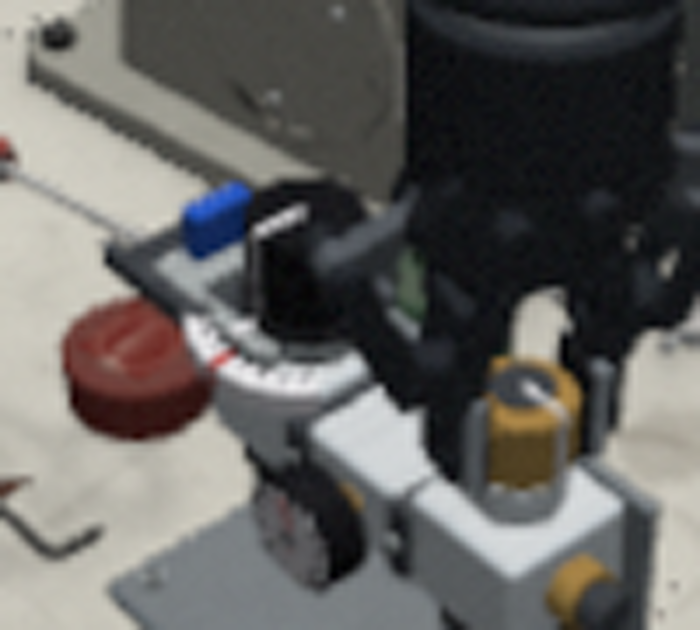

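```bash
python3 - <<'E'
from workcell import r,job_done
s=r.get_state(); print(s["time"],s["ft_force"].round(1),s["grip_width"])
print(job_done())
E
```

```text
17.1 [-0.4  5.5  1.2] 33.182835125372456
the job is handed in; nothing more can be done
None
```

The air service unit is set up as you asked, and the job was handed in at 17.1 s of the 69 s allowed.

- **Regulator knob:** I turned it clockwise about 62°. The last close-up, after the fork was in, shows the white pointer level with the red mark, with the top line and the mark within about 1°.
- **Lock fork:** I pushed the blue tab until it hit a hard stop, with a 26 N reaction. The tool stopped within 1 mm of where I expected it to be home. A picture check of tab to knob axis gave 45 mm instead of 48 mm. I put that down to wrist-camera error, because the same camera also put the knob about 3 mm off.
- **Feed cap:** I screwed it down about 220°. At the bottom the torque rose to 0.64 N m, the jaws slipped about 4° on the cap, and its line pointed to the unit's front (173.1° measured, 173.2° expected). I then backed it off a quarter turn; the two measurements of that turn gave 90.2° and 90.7°. The gripper still holds the cap at 30 N, with about 5 N of sideways force left on it.
- **Bystanders:** I kept clear of the oil can, the red tin and the hex key. The tin and key look unmoved in the last scene picture, where the arm mostly hides the can. I did not measure any of their positions again at the end.

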